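# Lay a standing carton down flat in the low rack

## Robot

A 7-joint arm with a two-finger parallel gripper is mounted at the origin on a cart in front of the work surface, level with it; the furniture and walls round the work are solid. World frame = base frame: x ahead of the robot, y to its left, z up, the work surface at z = 0. Lengths are in m, angles in rad, forces in N, time in s.
With the tool pointing down it reaches from about 0.4 to 0.85 m from the base axis. Payload 4.5 kg.
Tool frame: the origin (TCP) lies on the centre line of the jaws, within the pads' length; the fingertips stand 11 mm ahead of it and the grasp point (between the pads) lies 8 mm behind it; z points along the fingers, y is the line along which they close (so a half turn about z gives the same grasp; the last joint's range is limited). The gripper opens to 88 mm and grips with 3 to 60 N. Pads are 18 mm wide; open, the fingers measure 123 mm over their backs; the gripper's body (75 mm by 187 mm) begins 45 mm behind the grasp point.
Start: joints at [1.284, 0.689, -0.195, 1.565, 0.157, 0.902, -0.215], TCP at [0.197, -0.593, 0.25] pointing down, gripper open.
Joint ranges: [-3.01, 3.01], [-0.46, 2.08], [-1.47, 1.51], [0.13, 2.56], [-1, 4.14], [0.04, 2.09], [-2.66, 2.66]. Speed limits (rad/s): [2.57, 2.57, 3.14, 3.14, 3.14, 3.14, 3.14].

## Interface

Orientations are given as a unit quaternion [x, y, z, w].
In Python, from plant import * gives the robot as it stands. The module is installed in compiled form; this text tells all that it offers.
- The arm moves only by the tool send_rows, never from a script. Its argument "motion" is a list of rows, each an object of numbers: "x", "y", "z": the shift along the tool's x, y, z in cm; "rx", "ry", "rz": the turn, a rotation vector about the tool's x, y, z in rad; "jaw": the finger opening in cm, from 0 to 8.81. In form: [{"x": .., "y": .., "z": .., "rx": .., "ry": .., "rz": .., "jaw": ..}, ...]. A call has exactly 5 rows; each row shifts and turns the commanded pose from where the row before left it, along the tool's axes as they then stand; what a row does not reach is not made up. A row lasts 1/10 s, in which the tool goes at most 50 mm and 8.59 degrees, less where a joint would pass 70% of its speed; a pose out of reach is approached as far as the arm can. A call is refused whole if a number of a shift passes 5 or a number of a turn 0.15, either way. A call with a gripper value outside its range is refused whole. The fingers move at their own pace and stop on an object; "grip_force" is the grip in N (left out, the last holds). Time passes only in rows, so rows that do not move let the fingers close, or fill a call up. It gives the time, the measured TCP pose, the force, the opening and the grip force at its end, in the units of the state.
- get_state(): the state, without advancing time (a new reading comes with each control period).
- snapshot(name): name is "side" or "top" or "wrist"; returns a dict with "img" (480x640x3 uint8, red, green, blue), "vertical_fov" (degrees; the focal length in pixels is half the picture's height over the tangent of half this angle, whatever the lens; pixels are square), "cx", "cy" (the principal point, pixels), "extrinsics" (4x4, takes a point from camera to world coordinates). Camera axes: x right, y up, looking along -z (the intrinsics and any distortion apply to the point x, -y, -z); pixel columns grow to the right and rows downward; lengths in m; the calibration is good to about 2 mm. A picture is of the moment at which its call begins. There is no depth.
- finish_job(): hands the job in; it is judged then, once.
The state is a dict: "clock": time; "q": joint angles; "qd": joint speeds; "joint_torque": joint torques, N m; "tool_pos": TCP position; "eef_rot": TCP orientation; "contact_force": force on the tool from outside, world axes, zero at the start; "moment": the same for the moment, N m; "opening": opening from 0.0 (shut) to 1.0 (fully open); "finger_force": force on a finger pad.
Only numpy, scipy, OpenCV 4.12 (cv2) and the standard library are available. Lean on these libraries where they do the work, as an engineer would, in place of code of your own. Each camera call takes 0.05 s, during which the arm holds its last target. There are 200 camera calls.

## Task

Put the brown carton that stands on end in front of the low wooden rack away flat, lid up: first slide it, still standing, until its foot butts squarely against the front edge of the rack's base board, then push its top over so that it tips down onto the board under the slatted roof, and finally push it all the way in until its end meets the back stop squarely. Do not disturb the plaster casts on the roof or the jar and cup standing nearby.

Things in the scene. Friction and masses are not known exactly. Their poses are not given: they have to be found in the camera images.
- carton_center (a point): centre of the rigid brown carton, 167 long x 118 wide x 48 thick, 0.2 to 0.45 kg. z = out of the lid (thickness), y = along the length, x = along the width. Starts on end (y down) 25 to 60 mm before the base board, lid turned away from the rack, up to 9 degrees off square. Pushed within 20 mm of the table it slides, higher it may topple; tipped over the board's edge by some 20 degrees it falls by itself
- rack: fixed low rack of wood and steel rods. Origin: middle of the base board's front edge, at table level; x level into the rack, y along the front edge, z up. Base board 14 mm thick, 213 deep, 170 wide; its front face (x = 0) is the stop for the carton's foot. Four rods 10 mm thick at x = 75 and 203, y = -77 and +77 mm (144 mm clear between)
- rack_back_stop (a point): middle of the front face of the rack's back stop, a wooden bar 36 mm high and 140 wide on the base board: 205 mm in from the board's front edge, 18 mm above the board's top; axes as the rack's
- rack_roof_edge (a point): middle of the roof's front edge, at its underside, 200 mm above the table and 15 mm in from the base board's front edge; the slatted roof is 12 mm thick, 200 deep, 170 wide (side rails under it 8 mm deep). An upright gripper does not fit under or close before it: lean the tool back out of the rack by about 40 degrees. Axes as the rack's
- cast_cream_center (a point): cream plaster dental cast, 59 x 72 x 27 mm, loose on the rack's roof; point 8 mm above its underside; leave alone
- cast_peach_center (a point): peach plaster dental cast, 57 x 70 x 26 mm, loose on the rack's roof; point 8 mm above its underside; leave alone
- jar_blue_center (a point): jar with blue lid, 58 mm across, 70 mm high, standing on the table past the closed (back stop) end of the rack; its centre; leave alone
- cup_center (a point): grey-white plastic cup, 68 mm across, 70 mm high, standing on the table between the metal case and the white bottle; its centre; leave alone

How it is judged:
By the outcome, as a careful person would: the job done as asked, in the order asked, and still so for the second after the job is handed in, with the robot touching nothing.
It also fails if it takes over 61 s, if anything falls off the work surface, if the arm or the gripper's body presses on something with over 40 N, if the wrist force passes 120 N, or if a joint passes its speed limit or range.

## Working session

There is one attempt and no reset: what is moved stays moved. The work goes in short steps, Python scripts to look and compute and a tool call to move; the robot and the scene stay as the last step left them, time stands still between calls to the robot, and variables do not carry over. Pictures are saved under pics/ and viewed, at most 10 in all, crops included, and the job is handed in when it is done.

Besides the shell and the picture viewer there is one more tool, called after "Emit:" in YAML: its name, and indented under it one key for each argument. send_rows: Moves the arm, as the interface text tells. Its arguments: {"type":"object","properties":{"motion":{"type":"array"},"grip_force":{"type":"number"}},"required":["motion"]}

```bash
mkdir -p pics; cat > h.py <<'E'
from plant import *
import numpy as np, cv2
from scipy.spatial.transform import Rotation as R
def snap(n,f):
    s=snapshot(n); cv2.imwrite(f'pics/{f}.png',s['img'][:,:,::-1]); 
    np.savez(f'pics/{f}.npz',**{k:v for k,v in s.items()}); return s
def ray(s,u,v):
    f=240/np.tan(np.radians(float(s['vertical_fov']))/2); T=np.array(s['extrinsics'])
    d=T[:3,:3]@np.array([(u-float(s['cx']))/f,-(v-float(s['cy']))/f,-1]); return T[:3,3],d
def onz(s,u,v,z):
    o,d=ray(s,u,v); return o+d*(z-o[2])/d[2]
def proj(s,p):
    f=240/np.tan(np.radians(float(s['vertical_fov']))/2); T=np.array(s['extrinsics'])
    c=T[:3,:3].T@(np.array(p)-T[:3,3]); return float(s['cx'])+f*c[0]/-c[2], float(s['cy'])-f*c[1]/-c[2]
E
python3 - <<'E'
from h import *
for n in ['side','top']:
    s=snap(n,n+'0'); print(n,s.keys(),s['vertical_fov'],s['cx'],s['cy'],np.round(s['extrinsics'],3).tolist())
print(get_state())
E
```

```text
side dict_keys(['img', 'vertical_fov', 'cx', 'cy', 'extrinsics']) 56.49372969920568 321.2569375415557 242.95409380706002 [[-0.538, 0.431, -0.724, -0.189], [-0.843, -0.285, 0.456, 0.492], [-0.01, 0.856, 0.517, 0.6], [0.0, 0.0, 0.0, 1.0]]
top dict_keys(['img', 'vertical_fov', 'cx', 'cy', 'extrinsics']) 56.63732226644336 322.2442900692377 237.04723559495486 [[-0.009, 0.997, -0.08, 0.381], [-1.0, -0.009, 0.002, 0.079], [0.001, 0.08, 0.997, 1.006], [0.0, 0.0, 0.0, 1.0]]
{'clock': 0.1, 'q': array([ 1.283854  ,  0.68987973, -0.19449585,  1.56620257,  0.15731692,
        0.90248711, -0.21507794]), 'qd': array([ 0.00140295, -0.00170696, -0.00093272, -0.00294897, -0.00133877,
        0.00054887, -0.00129035]), 'joint_torque': array([-3.56053184e-03, -5.28505433e+01, -1.27163619e+00, -1.53838670e+01,
       -5.25865902e-02,  1.99464608e-03,  5.67984682e-05]), 'tool_pos': array([ 0.19682398, -0.59264629,  0.2490123 ]), 'eef_rot': array([ 9.87160940e-01,  1.59726798e-01, -1.96773510e-04, -7.68459677e-04]), 'contact_force': array([-0.36848571, -0.61136679, -0.18214454]), 'moment': array([-0.0260531 , -0.00343059,  0.05103742]), 'finger_force': 0.0, 'opening': 0.9991957367353698}
```

View pics/top0.png

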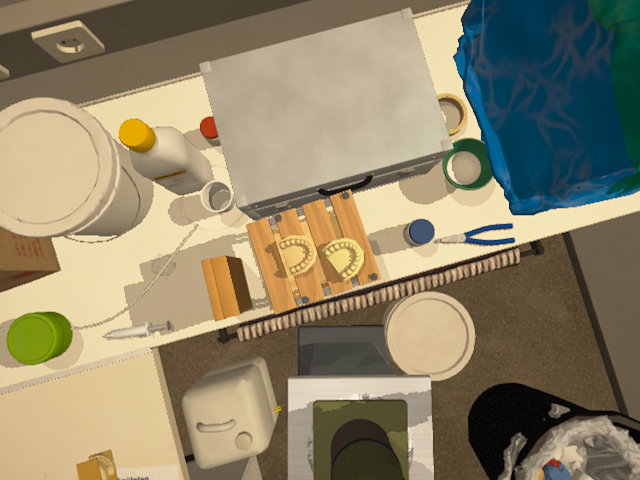

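View pics/side0.png

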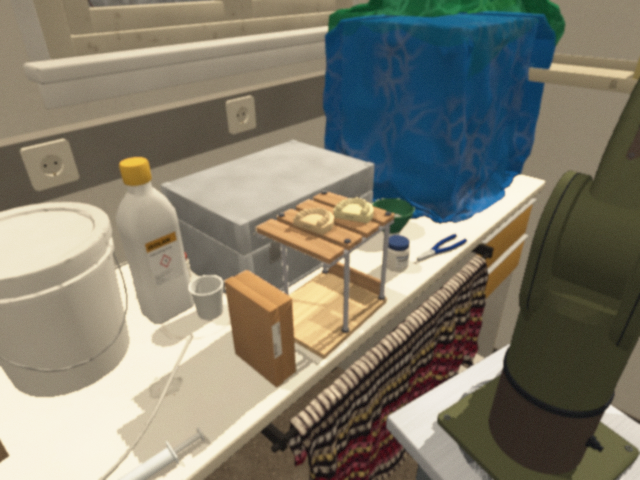

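The top view shows the carton standing at about (222,290) with its lit top face at left. The rack roof's corners are near (247,225), (358,192), (380,280) and (275,313); the casts are at (296,255) and (343,257), the jar at (421,232) and the cup at (217,197).

```bash
python3 - <<'E'
from h import *
im=cv2.imread('pics/top0.png'); c=im[180:330,190:400]
cv2.imwrite('pics/crop0.png',cv2.resize(c,None,fx=3.8,fy=3.8,interpolation=cv2.INTER_CUBIC))
im=cv2.imread('pics/side0.png'); c=im[180:390,190:400]
cv2.imwrite('pics/crop1.png',cv2.resize(c,None,fx=2.8,fy=2.8,interpolation=cv2.INTER_CUBIC))
E
```

```text
(no output)
```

View pics/crop0.png

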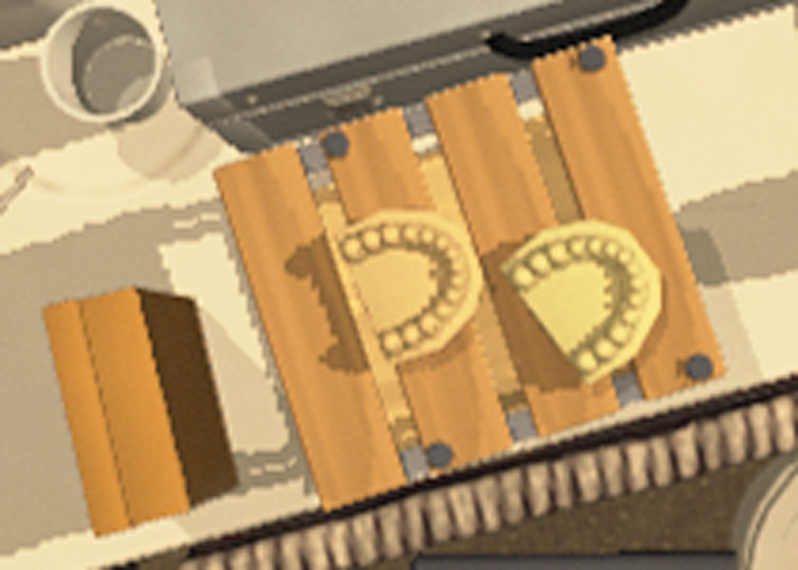

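View pics/crop1.png

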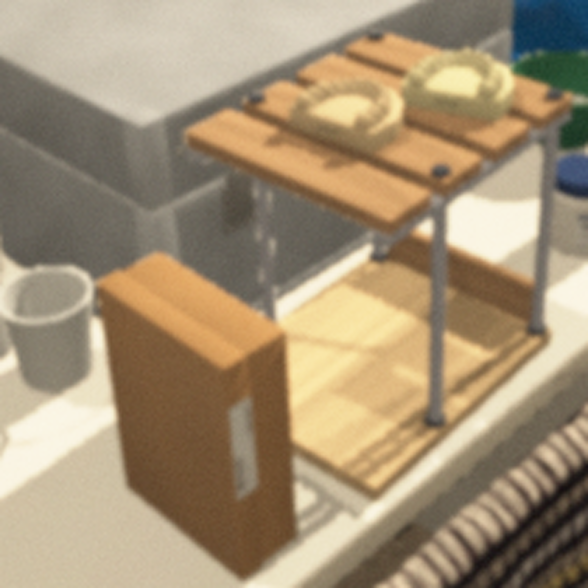

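Crops: top view gives roof corners (216,172), (326,510), (612,37), (723,375) and the carton top (45,306), (136,288), (189,510), (97,535). Side crop: the board's near front corner is at about (375,492), the carton's top corners at (100,285), (155,253), (285,330), (228,365), and its foot at (127,487), (247,575).

```bash
python3 - <<'E'
from h import *
t=np.load('pics/top0.npz'); s=np.load('pics/side0.npz')
def T(l,z): return np.array([onz(t,190+u/3.8,180+v/3.8,z)[:2] for u,v in l])
def S(l,z): return np.array([onz(s,190+u/2.8,180+v/2.8,z)[:2] for u,v in l])
r=T([(216,172),(326,510),(612,37),(723,375)],.212); print('roof top\n',r.round(4)); 
for i,j in [(0,1),(0,2),(1,3),(2,3)]:print(np.linalg.norm(r[i]-r[j]))
rs=S([(186,134),(398,229),(362,37)],.212);print('roof side',rs.round(4))
c=T([(45,306),(136,288),(189,510),(97,535)],.167);print('carton top\n',c.round(4))
cs=S([(100,285),(155,253),(285,330),(228,365)],.167);print('carton side',cs.round(4)); print('foot',S([(127,487),(247,575)],0).round(4))
print('board',S([(375,487)],.014),S([(375,497)],0),S([(434,425)],.014))
# rack
y=((r[0]-r[1])+(r[2]-r[3]));x=(r[2]-r[0])+(r[3]-r[1])
print('angles',np.degrees(np.arctan2(y[1],y[0])),np.degrees(np.arctan2(x[1],x[0])))
cy=(c[0]-c[3])+(c[1]-c[2]);cx=c[1]-c[0]+c[2]-c[3]
print('carton',np.degrees(np.arctan2(cy[1],cy[0])),np.degrees(np.arctan2(cx[1],cx[0])),c.mean(0),cs.mean(0))
print('roofmean',r.mean(0))
print('jar',onz(t,421,231,.07),'cup',onz(t,217,195,.07))
E
```

```text
roof top
 [[ 0.4668  0.2125]
 [ 0.3086  0.1607]
 [ 0.5295  0.0248]
 [ 0.3693 -0.0248]]
0.16647964152403966
0.19791704014548173
0.19523206490390035
0.16776136123323757
roof side [[0.4632 0.2175]
 [0.2976 0.1655]
 [0.5249 0.0455]]
carton top
 [[0.4057 0.3044]
 [0.4142 0.2594]
 [0.3051 0.2326]
 [0.2934 0.2776]]
carton side [[0.4009 0.307 ]
 [0.4136 0.2662]
 [0.304  0.2368]
 [0.2944 0.2773]]
foot [[0.4057 0.3075]
 [0.2972 0.2755]]
board [[0.30453661 0.17795851]] [[0.30881342 0.17530825]] [[0.33125357 0.11283496]]
angles 17.643651385187898 -71.70307776445294
carton 13.63255248460788 -77.34746020189245 [0.35460931 0.26851098] [0.35320388 0.27184617]
roofmean [0.41854073 0.09329663]
jar [ 0.46662332 -0.13133341  0.07      ] cup [0.54737269 0.30002102 0.07      ]
```

```bash
cat >> h.py <<'E'
O=np.array([.383,.2027,0]); a=np.radians(-72)
X=np.array([np.cos(a),np.sin(a),0]); Y=np.array([-np.sin(a),np.cos(a),0]); Z=np.array([0,0,1.])
def W(x,y,z): return O+X*x+Y*y+Z*z       # rack -> world
def K(p): p=np.array(p)-O; return np.array([p@X,p@Y,p[2]])
def ori(lean,yaw=0): # lean deg back out of rack, y of tool along +Y (yaw deg)
    l=np.radians(lean); z=np.sin(l)*X-np.cos(l)*Z
    return R.from_euler('z',yaw,degrees=True)*R.from_matrix(np.c_[np.cross(Y,z),Y,z])
def plan(wps,step=3.0):
    """wps: list of (world pos, Rotation); prints tool-frame rows grouped in 5"""
    st=get_state(); p=np.array(st['tool_pos']); r=R.from_quat(st['eef_rot']); n=0
    for P,Q in wps:
        N=int(np.ceil(max(np.linalg.norm(P-p)*100/step,(r.inv()*Q).magnitude()/.14)-1e-6)) or 1
        w=(r.inv()*Q).as_rotvec()/N; d=(P-p)/N
        for i in range(N):
            l=r.inv().apply(d)*100; n+=1
            print(n,'xyz',l.round(2),'r',w.round(3)); r=r*R.from_rotvec(w)
        p=P
def st():
    s=get_state(); e=R.from_quat(s['eef_rot']); z=e.apply([0,0,1]); y=e.apply([0,1,0])
    print('t',round(s['clock'],2),'K',(K(s['tool_pos'])*1000).round(1),'W',np.round(s['tool_pos'],3),'z',[round(z@v,3) for v in (X,Y,Z)],'y',[round(y@v,3) for v in (X,Y,Z)],'F',np.round(s['contact_force'],1),'op',round(s['opening'],3),'q',np.round(s['q'],2))
E
python3 - <<'E'
from h import *
st()
e=R.from_quat(get_state()['eef_rot']); A=np.array
plan([(A([.31,-.33,.36]),e),(A([.42,-.05,.38]),R.from_rotvec([0,0,.7])*e),(A([.40,.2,.38]),ori(0)),(W(-.22,-.007,.33),ori(20))],4.)
E
```

```text
t 0.1 K [ 698.9 -422.8  249. ] W [ 0.197 -0.593  0.249] z [np.float64(-0.002), np.float64(-0.0), np.float64(-1.0)] y [np.float64(1.0), np.float64(0.007), np.float64(-0.002)] F [-0.4 -0.6 -0.2] op 0.999 q [ 1.28  0.69 -0.19  1.57  0.16  0.9  -0.22]
1 xyz [ 2.38 -2.67 -1.38] r [0. 0. 0.]
2 xyz [ 2.38 -2.67 -1.38] r [0. 0. 0.]
3 xyz [ 2.38 -2.67 -1.38] r [0. 0. 0.]
4 xyz [ 2.38 -2.67 -1.38] r [0. 0. 0.]
5 xyz [ 2.38 -2.67 -1.38] r [0. 0. 0.]
6 xyz [ 2.38 -2.67 -1.38] r [0. 0. 0.]
7 xyz [ 2.38 -2.67 -1.38] r [0. 0. 0.]
8 xyz [ 2.38 -2.67 -1.38] r [0. 0. 0.]
9 xyz [ 2.41 -2.89 -0.25] r [-0.    -0.    -0.087]
10 xyz [ 2.65 -2.67 -0.25] r [-0.    -0.    -0.087]
11 xyz [ 2.87 -2.42 -0.25] r [-0.    -0.    -0.087]
12 xyz [ 3.08 -2.16 -0.25] r [-0.    -0.    -0.087]
13 xyz [ 3.25 -1.89 -0.25] r [-0.    -0.    -0.087]
14 xyz [ 3.41 -1.6  -0.25] r [-0.    -0.    -0.087]
15 xyz [ 3.53 -1.29 -0.25] r [-0.    -0.    -0.087]
16 xyz [ 3.63 -0.98 -0.25] r [-0.    -0.    -0.087]
17 xyz [ 2.9  -2.11  0.  ] r [-0.    -0.    -0.123]
18 xyz [ 3.13 -1.74  0.  ] r [-0.    -0.    -0.123]
19 xyz [ 3.32 -1.34  0.  ] r [-0.    -0.    -0.123]
20 xyz [ 3.46 -0.92  0.  ] r [-0.    -0.    -0.123]
21 xyz [ 3.55 -0.49  0.  ] r [-0.    -0.    -0.123]
22 xyz [ 3.58 -0.05  0.  ] r [-0.    -0.    -0.123]
23 xyz [3.56 0.4  0.  ] r [-0.    -0.    -0.123]
24 xyz [ 3.8  -0.37  0.83] r [ 0.    -0.058  0.   ]
25 xyz [ 3.84 -0.37  0.61] r [ 0.    -0.058  0.   ]
26 xyz [ 3.87 -0.37  0.39] r [ 0.    -0.058  0.   ]
27 xyz [ 3.88 -0.37  0.16] r [ 0.    -0.058  0.   ]
28 xyz [ 3.89 -0.37 -0.06] r [ 0.    -0.058  0.   ]
29 xyz [ 3.88 -0.37 -0.29] r [ 0.    -0.058  0.   ]
```

Emit:
send_rows:
  motion:
    - {"x":2.4,"y":-2.7,"z":-1.4}
    - {"x":2.4,"y":-2.7,"z":-1.4}
    - {"x":2.4,"y":-2.7,"z":-1.4}
    - {"x":2.4,"y":-2.7,"z":-1.4}
    - {"x":2.4,"y":-2.7,"z":-1.4}

```text
schema error: expected keys x, y, z, rx, ry, rz, jaw
```

Emit:
send_rows:
  motion:
    - {"x":2.4,"y":-2.7,"z":-1.4}
    - {"x":2.4,"y":-2.7,"z":-1.4}
    - {"x":2.4,"y":-2.7,"z":-1.4}
    - {"x":2.4,"y":-2.9,"z":-0.2,"rz":-0.09}
    - {"x":2.6,"y":-2.7,"z":-0.2,"rz":-0.09}

```text
schema error: expected keys x, y, z, rx, ry, rz, jaw
```

Emit:
send_rows:
  motion:
    - {"x":2.9,"y":-2.4,"z":-0.2,"rz":-0.09}
    - {"x":3.1,"y":-2.2,"z":-0.2,"rz":-0.09}
    - {"x":3.2,"y":-1.9,"z":-0.3,"rz":-0.09}
    - {"x":3.4,"y":-1.6,"z":-0.3,"rz":-0.09}
    - {"x":3.5,"y":-1.3,"z":-0.3,"rz":-0.08}

```text
schema error: expected keys x, y, z, rx, ry, rz, jaw
```

```bash
python3 - <<'E'
from h import *
st()
A=np.array
plan([(A([.40,.2,.38]),ori(0)),(W(-.23,-.007,.33),ori(20)),(W(-.23,-.007,.27),ori(40))],4.)
E
```

```text
t 0.1 K [ 698.9 -422.8  249. ] W [ 0.197 -0.593  0.249] z [np.float64(-0.002), np.float64(-0.0), np.float64(-1.0)] y [np.float64(1.0), np.float64(0.007), np.float64(-0.002)] F [-0.4 -0.6 -0.2] op 0.999 q [ 1.28  0.69 -0.19  1.57  0.16  0.9  -0.22]
1 xyz [ 2.11 -3.28 -0.62] r [-0.    -0.    -0.074]
2 xyz [ 2.35 -3.11 -0.62] r [-0.    -0.    -0.074]
3 xyz [ 2.57 -2.93 -0.62] r [-0.    -0.    -0.074]
4 xyz [ 2.78 -2.73 -0.62] r [-0.    -0.    -0.074]
5 xyz [ 2.98 -2.51 -0.62] r [-0.    -0.    -0.074]
6 xyz [ 3.16 -2.29 -0.62] r [-0.    -0.    -0.074]
7 xyz [ 3.32 -2.04 -0.62] r [-0.    -0.    -0.074]
8 xyz [ 3.46 -1.79 -0.62] r [-0.    -0.    -0.074]
9 xyz [ 3.58 -1.53 -0.62] r [-0.    -0.    -0.074]
10 xyz [ 3.69 -1.26 -0.62] r [-0.    -0.    -0.074]
11 xyz [ 3.77 -0.98 -0.62] r [-0.    -0.    -0.074]
12 xyz [ 3.83 -0.7  -0.62] r [-0.    -0.    -0.074]
13 xyz [ 3.88 -0.41 -0.62] r [-0.    -0.    -0.074]
14 xyz [ 3.89 -0.12 -0.62] r [-0.    -0.    -0.074]
15 xyz [ 3.89  0.17 -0.62] r [-0.    -0.    -0.074]
16 xyz [ 3.87  0.46 -0.62] r [-0.    -0.    -0.074]
17 xyz [ 3.82  0.75 -0.62] r [-0.    -0.    -0.074]
18 xyz [ 3.76  1.03 -0.62] r [-0.    -0.    -0.074]
19 xyz [ 3.67  1.31 -0.62] r [-0.    -0.    -0.074]
20 xyz [ 3.56  1.57 -0.62] r [-0.    -0.    -0.074]
21 xyz [ 3.44  1.84 -0.62] r [-0.    -0.    -0.074]
22 xyz [ 3.4  -0.32  0.71] r [-0.   -0.05  0.  ]
23 xyz [ 3.43 -0.32  0.54] r [-0.   -0.05  0.  ]
24 xyz [ 3.45 -0.32  0.37] r [-0.   -0.05  0.  ]
25 xyz [ 3.47 -0.32  0.2 ] r [-0.   -0.05  0.  ]
26 xyz [ 3.47 -0.32  0.03] r [-0.   -0.05  0.  ]
27 xyz [ 3.47 -0.32 -0.15] r [-0.   -0.05  0.  ]
28 xyz [ 3.46 -0.32 -0.32] r [-0.   -0.05  0.  ]
29 xyz [0.68 0.   1.88] r [ 0.    -0.116  0.   ]
30 xyz [0.9  0.   1.79] r [ 0.    -0.116  0.   ]
31 xyz [1.1  0.   1.67] r [ 0.    -0.116  0.   ]
```

Emit:
send_rows:
  motion:
    - {"x":2.4,"y":-2.7,"z":-1.4,"rx":0,"ry":0,"rz":0,"jaw":8.8}
    - {"x":2.4,"y":-2.7,"z":-1.4,"rx":0,"ry":0,"rz":0,"jaw":8.8}
    - {"x":2.4,"y":-2.7,"z":-1.4,"rx":0,"ry":0,"rz":0,"jaw":8.8}
    - {"x":2.4,"y":-2.7,"z":-1.4,"rx":0,"ry":0,"rz":0,"jaw":8.8}
    - {"x":2.4,"y":-2.7,"z":-1.4,"rx":0,"ry":0,"rz":0,"jaw":8.8}

```text
clock: 0.6
tool_pos: [0.2686, -0.4255, 0.3199]
eef_rot: [0.987, 0.16, -0.0, -0.0]
contact_force: [-0.2, -0.5, 0.0]
opening: 0.997
finger_force: 0.0
```

Emit:
send_rows:
  motion:
    - {"x":2.4,"y":-2.7,"z":-1.4,"rx":0,"ry":0,"rz":0,"jaw":8.8}
    - {"x":2.4,"y":-2.7,"z":-1.4,"rx":0,"ry":0,"rz":0,"jaw":8.8}
    - {"x":2.4,"y":-2.7,"z":-1.4,"rx":0,"ry":0,"rz":0,"jaw":8.8}
    - {"x":2.4,"y":-2.9,"z":-0.2,"rx":0,"ry":0,"rz":-0.09,"jaw":8.8}
    - {"x":2.6,"y":-2.7,"z":-0.2,"rx":0,"ry":0,"rz":-0.09,"jaw":8.8}

```text
clock: 1.1
tool_pos: [0.3382, -0.2559, 0.366]
eef_rot: [0.968, 0.25, 0.0, 0.0]
contact_force: [1.1, 0.3, -0.1]
opening: 1.001
finger_force: 0.0
```

Emit:
send_rows:
  motion:
    - {"x":2.9,"y":-2.4,"z":-0.2,"rx":0,"ry":0,"rz":-0.09,"jaw":8.8}
    - {"x":3.1,"y":-2.2,"z":-0.2,"rx":0,"ry":0,"rz":-0.09,"jaw":8.8}
    - {"x":3.2,"y":-1.9,"z":-0.3,"rx":0,"ry":0,"rz":-0.09,"jaw":8.8}
    - {"x":3.4,"y":-1.6,"z":-0.3,"rx":0,"ry":0,"rz":-0.09,"jaw":8.8}
    - {"x":3.5,"y":-1.3,"z":-0.3,"rx":0,"ry":0,"rz":-0.08,"jaw":8.8}

```text
clock: 1.6
tool_pos: [0.4044, -0.0803, 0.3787]
eef_rot: [0.891, 0.455, -0.0, 0.0]
contact_force: [0.7, -0.4, 0.3]
opening: 1.002
finger_force: 0.0
```

```bash
python3 - <<'E'
from h import *
st()
A=np.array
plan([(A([.40,.2,.38]),ori(0)),(W(-.23,-.007,.33),ori(20)),(W(-.23,-.007,.27),ori(40))],4.)
E
```

```text
t 1.6 K [275.8 -67.1 378.7] W [ 0.404 -0.08   0.379] z [np.float64(0.0), np.float64(-0.0), np.float64(-1.0)] y [np.float64(0.808), np.float64(0.589), np.float64(-0.0)] F [ 0.7 -0.4  0.3] op 1.002 q [ 0.47  0.26 -0.51  1.95  0.15  0.97 -0.73]
1 xyz [ 2.81 -2.1  -0.02] r [-0.     0.    -0.118]
2 xyz [ 3.03 -1.76 -0.02] r [-0.     0.    -0.118]
3 xyz [ 3.22 -1.39 -0.02] r [-0.     0.    -0.118]
4 xyz [ 3.36 -1.   -0.02] r [-0.     0.    -0.118]
5 xyz [ 3.45 -0.6  -0.02] r [-0.     0.    -0.118]
6 xyz [ 3.5  -0.19 -0.02] r [-0.     0.    -0.118]
7 xyz [ 3.5   0.22 -0.02] r [-0.     0.    -0.118]
8 xyz [ 3.45  0.63 -0.02] r [-0.     0.    -0.118]
9 xyz [ 3.4  -0.32  0.71] r [-0.   -0.05 -0.  ]
10 xyz [ 3.43 -0.32  0.54] r [-0.   -0.05 -0.  ]
11 xyz [ 3.45 -0.32  0.37] r [-0.   -0.05 -0.  ]
12 xyz [ 3.47 -0.32  0.2 ] r [-0.   -0.05 -0.  ]
13 xyz [ 3.47 -0.32  0.03] r [-0.   -0.05 -0.  ]
14 xyz [ 3.47 -0.32 -0.15] r [-0.   -0.05 -0.  ]
15 xyz [ 3.46 -0.32 -0.32] r [-0.   -0.05 -0.  ]
16 xyz [0.68 0.   1.88] r [ 0.    -0.116  0.   ]
17 xyz [0.9  0.   1.79] r [ 0.    -0.116  0.   ]
18 xyz [1.1  0.   1.67] r [ 0.    -0.116  0.   ]
```

Emit:
send_rows:
  motion:
    - {"x":2.8,"y":-2.1,"z":0,"rx":0,"ry":0,"rz":-0.118,"jaw":8.8}
    - {"x":3.0,"y":-1.8,"z":0,"rx":0,"ry":0,"rz":-0.118,"jaw":8.8}
    - {"x":3.2,"y":-1.4,"z":0,"rx":0,"ry":0,"rz":-0.118,"jaw":8.8}
    - {"x":3.4,"y":-1.0,"z":0,"rx":0,"ry":0,"rz":-0.118,"jaw":8.8}
    - {"x":3.4,"y":-0.6,"z":0,"rx":0,"ry":0,"rz":-0.118,"jaw":8.8}

```text
clock: 2.1
tool_pos: [0.4009, 0.0943, 0.3786]
eef_rot: [0.719, 0.695, -0.0, 0.0]
contact_force: [0.9, -0.2, -0.3]
opening: 0.998
finger_force: 0.0
```

Emit:
send_rows:
  motion:
    - {"x":3.5,"y":-0.2,"z":0,"rx":0,"ry":0,"rz":-0.118,"jaw":8.8}
    - {"x":3.5,"y":0.2,"z":0,"rx":0,"ry":0,"rz":-0.118,"jaw":8.8}
    - {"x":3.4,"y":0.6,"z":0,"rx":0,"ry":0,"rz":-0.118,"jaw":8.8}
    - {"x":3.4,"y":-0.3,"z":0.7,"rx":0,"ry":-0.05,"rz":0,"jaw":8.8}
    - {"x":3.4,"y":-0.3,"z":0.5,"rx":0,"ry":-0.05,"rz":0,"jaw":8.8}

```text
clock: 2.6
tool_pos: [0.3727, 0.2608, 0.3645]
eef_rot: [0.588, 0.807, -0.03, 0.041]
contact_force: [1.1, 0.5, -0.3]
opening: 0.999
finger_force: 0.0
```

Emit:
send_rows:
  motion:
    - {"x":3.5,"y":-0.3,"z":0.4,"rx":0,"ry":-0.05,"rz":0,"jaw":8.8}
    - {"x":3.5,"y":-0.3,"z":0.2,"rx":0,"ry":-0.05,"rz":0,"jaw":8.8}
    - {"x":3.5,"y":-0.3,"z":0,"rx":0,"ry":-0.05,"rz":0,"jaw":8.8}
    - {"x":3.5,"y":-0.3,"z":-0.1,"rx":0,"ry":-0.05,"rz":0,"jaw":8.8}
    - {"x":3.5,"y":-0.3,"z":-0.3,"rx":0,"ry":-0.05,"rz":0,"jaw":8.8}

```text
clock: 3.1
tool_pos: [0.3048, 0.4197, 0.3276]
eef_rot: [0.579, 0.796, -0.103, 0.142]
contact_force: [0.5, -0.3, 0.0]
opening: 0.999
finger_force: 0.0
```

```bash
python3 - <<'E'
from h import *
st()
plan([(W(-.23,-.007,.27),ori(40)),(W(-.2,-.007,.15),ori(40,-4)),(W(-.14,-.007,.018),ori(40,-4))],4.)
E
```

```text
t 3.1 K [-230.6   -7.3  327.6] W [0.305 0.42  0.328] z [np.float64(0.346), np.float64(0.0), np.float64(-0.938)] y [np.float64(0.0), np.float64(1.0), np.float64(0.0)] F [ 0.5 -0.3  0. ] op 0.999 q [-0.8   0.64 -0.67  1.59  0.54  1.41 -1.3 ]
1 xyz [0.65 0.01 1.81] r [ 0.    -0.115 -0.   ]
2 xyz [0.85 0.01 1.72] r [ 0.    -0.115 -0.   ]
3 xyz [1.04 0.01 1.61] r [ 0.    -0.115 -0.   ]
4 xyz [1.35 0.   2.78] r [0.011 0.    0.013]
5 xyz [1.35 0.01 2.78] r [0.011 0.    0.013]
6 xyz [1.35 0.03 2.78] r [0.011 0.    0.013]
7 xyz [1.35 0.04 2.78] r [0.011 0.    0.013]
8 xyz [0.97 0.1  3.49] r [ 0.  0. -0.]
9 xyz [0.97 0.1  3.49] r [ 0.  0. -0.]
10 xyz [0.97 0.1  3.49] r [ 0.  0. -0.]
11 xyz [0.97 0.1  3.49] r [ 0.  0. -0.]
```

Emit:
send_rows:
  motion:
    - {"x":0.6,"y":0,"z":1.8,"rx":0,"ry":-0.115,"rz":0,"jaw":8.8}
    - {"x":0.9,"y":0,"z":1.7,"rx":0,"ry":-0.115,"rz":0,"jaw":8.8}
    - {"x":1.0,"y":0,"z":1.6,"rx":0,"ry":-0.115,"rz":0,"jaw":8.8}
    - {"x":1.3,"y":0,"z":2.8,"rx":0,"ry":0,"rz":0,"jaw":8.8}
    - {"x":1.3,"y":0,"z":2.8,"rx":0,"ry":0,"rz":0,"jaw":8.8}

```text
clock: 3.6
tool_pos: [0.3096, 0.4036, 0.2093]
eef_rot: [0.552, 0.761, -0.2, 0.276]
contact_force: [-0.2, 0.2, -0.2]
opening: 1.0
finger_force: 0.0
```

Emit:
send_rows:
  motion:
    - {"x":1.3,"y":0,"z":2.8,"rx":0,"ry":0,"rz":0,"jaw":8.8}
    - {"x":1.3,"y":0,"z":2.8,"rx":0,"ry":0,"rz":0,"jaw":8.8}
    - {"x":1.0,"y":0,"z":3.4,"rx":0,"ry":0,"rz":0,"jaw":8.8}
    - {"x":1.0,"y":0,"z":3.2,"rx":0,"ry":0,"rz":0,"jaw":8.8}
    - {"x":0,"y":0,"z":0,"rx":0,"ry":0,"rz":0,"jaw":8.8}

```text
clock: 4.1
tool_pos: [0.3239, 0.3585, 0.0857]
eef_rot: [0.552, 0.76, -0.204, 0.277]
contact_force: [0.9, -0.3, -0.1]
opening: 1.001
finger_force: 0.0
```

```bash
python3 - <<'E'
from h import *
st()
snap('wrist','w1')
plan([(W(-.15,-.005,.018),ori(40)),(W(-.12,-.005,.018),ori(40))],2.)
E
```

```text
t 4.1 K [-166.4   -8.    85.7] W [0.324 0.358 0.086] z [np.float64(0.646), np.float64(-0.004), np.float64(-0.763)] y [np.float64(0.001), np.float64(1.0), np.float64(-0.005)] F [ 0.9 -0.3 -0.1] op 1.001 q [-0.94  1.05 -0.48  1.72  0.79  1.28 -1.59]
1 xyz [0.76 0.07 1.63] r [-0.001  0.     0.   ]
2 xyz [0.76 0.07 1.63] r [-0.001  0.     0.   ]
3 xyz [0.76 0.07 1.63] r [-0.001  0.     0.   ]
4 xyz [0.76 0.07 1.63] r [-0.001  0.     0.   ]
5 xyz [-1.15 -0.    0.96] r [0. 0. 0.]
6 xyz [-1.15 -0.    0.96] r [0. 0. 0.]
```

View pics/w1.png

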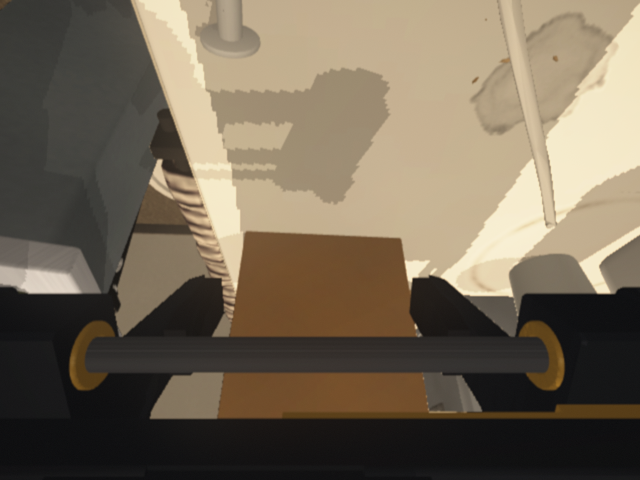

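The wrist view shows the carton foot's rear edge at row 235, columns 245–400, centred about 4 mm right of the fingers' middle (columns 222–412). That is well aligned, and both fingers will bear on it.

Emit:
send_rows:
  motion:
    - {"x":0.8,"y":0.1,"z":1.6,"rx":0,"ry":0,"rz":0,"jaw":8.8}
    - {"x":0.8,"y":0.1,"z":1.6,"rx":0,"ry":0,"rz":0,"jaw":8.8}
    - {"x":0.8,"y":0.1,"z":1.6,"rx":0,"ry":0,"rz":0,"jaw":8.8}
    - {"x":0.7,"y":0.1,"z":1.6,"rx":0,"ry":0,"rz":0,"jaw":8.8}
    - {"x":0,"y":0,"z":0,"rx":0,"ry":0,"rz":0,"jaw":8.8}

```text
clock: 4.65
tool_pos: [0.3329, 0.3452, 0.0173]
eef_rot: [0.552, 0.76, -0.202, 0.276]
contact_force: [0.2, 0.5, 0.5]
opening: 0.996
finger_force: 0.0
```

```bash
python3 - <<'E'
from h import *
st()
plan([(W(-.12,-.005,.018),ori(40)),(W(-.075,-.005,.018),ori(40))],.8)
E
```

```text
t 4.65 K [-151.    -3.6   17.3] W [0.333 0.345 0.017] z [np.float64(0.643), np.float64(-0.002), np.float64(-0.766)] y [np.float64(0.001), np.float64(1.0), np.float64(-0.002)] F [0.2 0.5 0.5] op 0.996 q [-0.93  1.16 -0.44  1.73  0.87  1.19 -1.65]
1 xyz [-0.61 -0.03  0.49] r [-0.001  0.     0.   ]
2 xyz [-0.61 -0.03  0.49] r [-0.001  0.     0.   ]
3 xyz [-0.61 -0.03  0.48] r [-0.001  0.     0.   ]
4 xyz [-0.61 -0.03  0.48] r [-0.001  0.     0.   ]
5 xyz [-0.57  0.    0.48] r [-0. -0.  0.]
6 xyz [-0.57  0.    0.48] r [-0. -0.  0.]
7 xyz [-0.57  0.    0.48] r [-0. -0.  0.]
8 xyz [-0.57  0.    0.48] r [-0. -0.  0.]
9 xyz [-0.57  0.    0.48] r [-0. -0.  0.]
10 xyz [-0.57  0.    0.48] r [-0. -0.  0.]
```

Emit:
send_rows:
  motion:
    - {"x":-0.6,"y":0,"z":0.5,"rx":0,"ry":0,"rz":0,"jaw":8.8}
    - {"x":-0.6,"y":0,"z":0.5,"rx":0,"ry":0,"rz":0,"jaw":8.8}
    - {"x":-0.6,"y":0,"z":0.5,"rx":0,"ry":0,"rz":0,"jaw":8.8}
    - {"x":-0.6,"y":0,"z":0.5,"rx":0,"ry":0,"rz":0,"jaw":8.8}
    - {"x":-0.3,"y":0,"z":0.25,"rx":0,"ry":0,"rz":0,"jaw":8.8}

```text
clock: 5.15
tool_pos: [0.3443, 0.3128, 0.0198]
eef_rot: [0.553, 0.76, -0.2, 0.276]
contact_force: [-1.1, 1.0, -0.1]
opening: 0.999
finger_force: 0.5
```

Emit:
send_rows:
  motion:
    - {"x":-0.3,"y":0,"z":0.25,"rx":0,"ry":0,"rz":0,"jaw":8.8}
    - {"x":-0.3,"y":0,"z":0.25,"rx":0,"ry":0,"rz":0,"jaw":8.8}
    - {"x":-0.3,"y":0,"z":0.25,"rx":0,"ry":0,"rz":0,"jaw":8.8}
    - {"x":-0.3,"y":0,"z":0.25,"rx":0,"ry":0,"rz":0,"jaw":8.8}
    - {"x":-0.3,"y":0,"z":0.25,"rx":0,"ry":0,"rz":0,"jaw":8.8}

```text
clock: 5.65
tool_pos: [0.3497, 0.2954, 0.0192]
eef_rot: [0.553, 0.761, -0.2, 0.275]
contact_force: [-0.3, 1.4, 0.8]
opening: 1.004
finger_force: 0.8
```

```bash
python3 - <<'E'
from h import *
st()
E
```

```text
t 5.65 K [-98.4  -3.   19.2] W [0.35  0.295 0.019] z [np.float64(0.64), np.float64(0.0), np.float64(-0.768)] y [np.float64(-0.0), np.float64(1.0), np.float64(0.0)] F [-0.3  1.4  0.8] op 1.004 q [-0.88  1.13 -0.42  1.85  0.93  1.11 -1.69]
```

Emit:
send_rows:
  motion:
    - {"x":-0.28,"y":0,"z":0.28,"rx":0,"ry":0,"rz":0,"jaw":8.8}
    - {"x":-0.28,"y":0,"z":0.28,"rx":0,"ry":0,"rz":0,"jaw":8.8}
    - {"x":-0.28,"y":0,"z":0.28,"rx":0,"ry":0,"rz":0,"jaw":8.8}
    - {"x":-0.3,"y":0,"z":0.25,"rx":0,"ry":0,"rz":0,"jaw":8.8}
    - {"x":-0.3,"y":0,"z":0.25,"rx":0,"ry":0,"rz":0,"jaw":8.8}

```text
clock: 6.15
tool_pos: [0.3559, 0.2763, 0.0182]
eef_rot: [0.553, 0.761, -0.2, 0.276]
contact_force: [0.1, 1.9, 2.1]
opening: 1.0
finger_force: 0.9
```

```bash
python3 - <<'E'
from h import *
st()
for n in ['top','side']: snap(n,n+'2')
a=cv2.imread('pics/top2.png')[210:330,190:350]; b=cv2.imread('pics/side2.png')[180:380,200:360]
cv2.imwrite('pics/c2.png',np.hstack([cv2.resize(a,(480,360),interpolation=2),cv2.resize(b,(288,360),interpolation=2)]))
E
```

```text
t 6.15 K [-78.4  -3.1  18.2] W [0.356 0.276 0.018] z [np.float64(0.64), np.float64(-0.0), np.float64(-0.768)] y [np.float64(0.0), np.float64(1.0), np.float64(-0.0)] F [0.1 1.9 2.1] op 1.0 q [-0.85  1.13 -0.41  1.89  0.96  1.08 -1.7 ]
```

View pics/c2.png

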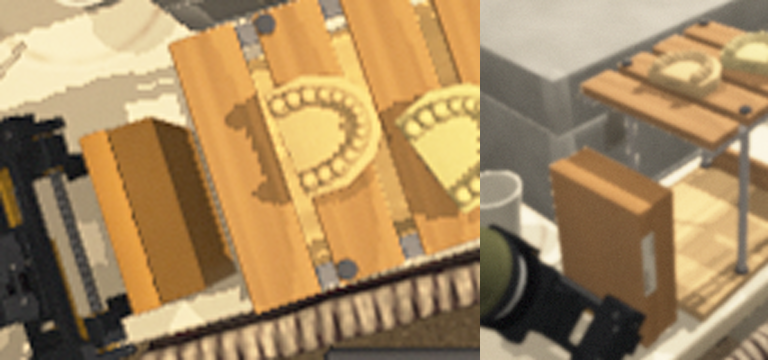

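The carton stands and is now parallel with the rack's front edge (its top's rear edge runs (82,133)–(133,312), the roof edge (170,45)–(257,312)), with about 15 mm to go.

Emit:
send_rows:
  motion:
    - {"x":-0.2,"y":0,"z":0.17,"rx":0,"ry":0,"rz":0,"jaw":8.8}
    - {"x":-0.2,"y":0,"z":0.17,"rx":0,"ry":0,"rz":0,"jaw":8.8}
    - {"x":-0.2,"y":0,"z":0.17,"rx":0,"ry":0,"rz":0,"jaw":8.8}
    - {"x":-0.2,"y":0,"z":0.17,"rx":0,"ry":0,"rz":0,"jaw":8.8}
    - {"x":-0.2,"y":0,"z":0.17,"rx":0,"ry":0,"rz":0,"jaw":8.8}

```text
clock: 6.75
tool_pos: [0.3599, 0.264, 0.0181]
eef_rot: [0.553, 0.761, -0.2, 0.276]
contact_force: [-0.6, 2.3, 1.8]
opening: 0.995
finger_force: 0.9
```

```bash
python3 - <<'E'
from h import *
st()
t=np.load('pics/top2.npz')
c=np.array([K(onz(t,190+u/3,210+v/3,.167)) for u,v in [(82,133),(133,312),(155,118),(208,290)]])
print((c*1000).round(1)); c=np.array([K(onz(t,190+u/3,210+v/3,.212)) for u,v in [(170,45),(257,312)]]); print((c*1000).round(1))
E
```

```text
t 6.75 K [-65.4  -3.1  18.1] W [0.36  0.264 0.018] z [np.float64(0.64), np.float64(-0.0), np.float64(-0.768)] y [np.float64(0.0), np.float64(1.0), np.float64(0.0)] F [-0.6  2.3  1.8] op 0.995 q [-0.84  1.13 -0.4   1.91  0.98  1.06 -1.71]
[[-58.6  54.9 167. ]
 [-61.9 -61.3 167. ]
 [-12.3  49.3 167. ]
 [-13.6 -63.2 167. ]]
[[ 16.4  83.3 212. ]
 [ 16.8 -83.3 212. ]]
```

Emit:
send_rows:
  motion:
    - {"x":-0.08,"y":0,"z":0.07,"rx":0,"ry":0,"rz":0,"jaw":8.8}
    - {"x":-0.08,"y":0,"z":0.07,"rx":0,"ry":0,"rz":0,"jaw":8.8}
    - {"x":-0.08,"y":0,"z":0.07,"rx":0,"ry":0,"rz":0,"jaw":8.8}
    - {"x":0,"y":0,"z":0,"rx":0,"ry":0,"rz":0,"jaw":8.8}
    - {"x":0,"y":0,"z":0,"rx":0,"ry":0,"rz":0,"jaw":8.8}

```text
clock: 7.25
tool_pos: [0.3604, 0.2623, 0.0179]
eef_rot: [0.553, 0.761, -0.199, 0.275]
contact_force: [-1.8, 4.6, 3.0]
opening: 0.998
finger_force: 2.6
```

```bash
python3 -c "
from h import *
st()"
```

```text
t 7.25 K [-63.6  -3.1  17.9] W [0.36  0.262 0.018] z [np.float64(0.639), np.float64(0.0), np.float64(-0.769)] y [np.float64(-0.001), np.float64(1.0), np.float64(0.0)] F [-1.8  4.6  3. ] op 0.998 q [-0.84  1.12 -0.4   1.92  0.99  1.06 -1.71]
```

Emit:
send_rows:
  motion:
    - {"x":-0.08,"y":0,"z":0.07,"rx":0,"ry":0,"rz":0,"jaw":8.8}
    - {"x":-0.08,"y":0,"z":0.07,"rx":0,"ry":0,"rz":0,"jaw":8.8}
    - {"x":0,"y":0,"z":0,"rx":0,"ry":0,"rz":0,"jaw":8.8}
    - {"x":0,"y":0,"z":0,"rx":0,"ry":0,"rz":0,"jaw":8.8}
    - {"x":0,"y":0,"z":0,"rx":0,"ry":0,"rz":0,"jaw":8.8}

```text
clock: 7.75
tool_pos: [0.3605, 0.262, 0.0178]
eef_rot: [0.553, 0.762, -0.198, 0.274]
contact_force: [-3.6, 8.0, 5.8]
opening: 0.997
finger_force: 4.5
```

```bash
python3 -c "
from h import *
st()
plan([(W(-.12,-.004,.03),ori(40)),(W(-.12,-.004,.16),ori(40)),(W(-.08,-.004,.16),ori(40))],2.5)"
```

```text
t 7.75 K [-63.4  -3.1  17.8] W [0.361 0.262 0.018] z [np.float64(0.636), np.float64(0.001), np.float64(-0.772)] y [np.float64(-0.001), np.float64(1.0), np.float64(0.001)] F [-3.6  8.   5.8] op 0.997 q [-0.84  1.12 -0.4   1.92  0.99  1.06 -1.72]
1 xyz [ 1.2  -0.03 -1.52] r [ 0.    -0.003  0.   ]
2 xyz [ 1.19 -0.03 -1.52] r [ 0.    -0.003  0.   ]
3 xyz [ 1.19 -0.03 -1.52] r [ 0.    -0.003  0.   ]
4 xyz [-1.39  0.   -1.66] r [ 0.  0. -0.]
5 xyz [-1.39  0.   -1.66] r [ 0.  0. -0.]
6 xyz [-1.39  0.   -1.66] r [ 0.  0. -0.]
7 xyz [-1.39  0.   -1.66] r [ 0.  0. -0.]
8 xyz [-1.39  0.   -1.66] r [ 0.  0. -0.]
9 xyz [-1.39  0.   -1.66] r [ 0.  0. -0.]
10 xyz [-1.53  0.    1.29] r [ 0.  0. -0.]
11 xyz [-1.53  0.    1.29] r [ 0.  0. -0.]
```

Emit:
send_rows:
  motion:
    - {"x":1.2,"y":0,"z":-1.5,"rx":0,"ry":0,"rz":0,"jaw":8.8}
    - {"x":1.2,"y":0,"z":-1.5,"rx":0,"ry":0,"rz":0,"jaw":8.8}
    - {"x":1.2,"y":0,"z":-1.5,"rx":0,"ry":0,"rz":0,"jaw":8.8}
    - {"x":-1.4,"y":0,"z":-1.7,"rx":0,"ry":0,"rz":0,"jaw":8.8}
    - {"x":-1.4,"y":0,"z":-1.7,"rx":0,"ry":0,"rz":0,"jaw":8.8}

```text
clock: 8.25
tool_pos: [0.3438, 0.312, 0.0738]
eef_rot: [0.552, 0.76, -0.202, 0.276]
contact_force: [1.5, -0.2, 0.4]
opening: 1.001
finger_force: 0.0
```

Emit:
send_rows:
  motion:
    - {"x":-1.4,"y":0,"z":-1.7,"rx":0,"ry":0,"rz":0,"jaw":8.8}
    - {"x":-1.4,"y":0,"z":-1.7,"rx":0,"ry":0,"rz":0,"jaw":8.8}
    - {"x":-1.4,"y":0,"z":-1.7,"rx":0,"ry":0,"rz":0,"jaw":8.8}
    - {"x":-1.4,"y":0,"z":1.2,"rx":0,"ry":0,"rz":0,"jaw":8.8}
    - {"x":-1.4,"y":0,"z":1.2,"rx":0,"ry":0,"rz":0,"jaw":8.8}

```text
clock: 8.75
tool_pos: [0.3557, 0.2773, 0.1397]
eef_rot: [0.553, 0.76, -0.2, 0.276]
contact_force: [-0.0, -0.5, -0.2]
opening: 0.996
finger_force: 0.0
```

```bash
python3 -c "
from h import *
st()
snap('top','top3'); snap('side','side3')
plan([(W(-.062,-.004,.142),ori(40)),(W(-.02,-.004,.142),ori(40))],1)
a=cv2.imread('pics/top3.png')[210:330,190:350]; b=cv2.imread('pics/side3.png')[180:380,200:360]
cv2.imwrite('pics/c3.png',np.hstack([cv2.resize(a,(480,360),interpolation=2),cv2.resize(b,(288,360),interpolation=2)]))
"
```

```text
t 8.75 K [-79.4  -2.9 139.7] W [0.356 0.277 0.14 ] z [np.float64(0.641), np.float64(0.0), np.float64(-0.767)] y [np.float64(0.0), np.float64(1.0), np.float64(0.001)] F [-0.  -0.5 -0.2] op 0.996 q [-0.82  0.92 -0.47  1.9   0.83  1.22 -1.56]
1 xyz [-0.62 -0.04  0.38] r [-0.001  0.002 -0.001]
2 xyz [-0.62 -0.04  0.38] r [-0.001  0.002 -0.001]
3 xyz [-0.64  0.    0.54] r [ 0.  0. -0.]
4 xyz [-0.64  0.    0.54] r [ 0.  0. -0.]
5 xyz [-0.64  0.    0.54] r [ 0.  0. -0.]
6 xyz [-0.64  0.    0.54] r [ 0.  0. -0.]
7 xyz [-0.64  0.    0.54] r [ 0.  0. -0.]
```

View pics/c3.png

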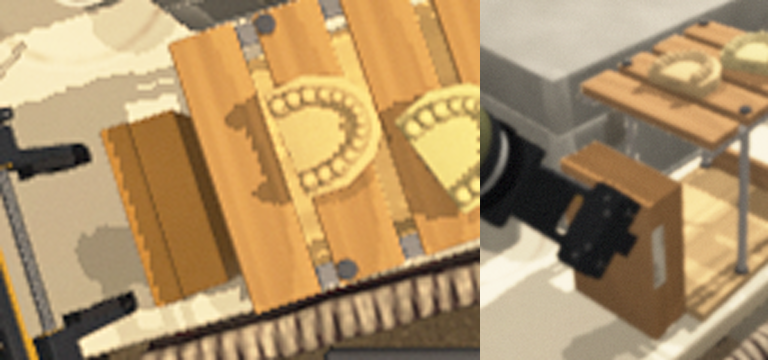

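The carton still stands upright, butted square at the board (top's rear edge (102,130)–(160,305), parallel with the roof edge). Now I push its top over.

Emit:
send_rows:
  motion:
    - {"x":-0.6,"y":0,"z":0.45,"rx":0,"ry":0,"rz":0,"jaw":8.8}
    - {"x":-0.6,"y":0,"z":0.45,"rx":0,"ry":0,"rz":0,"jaw":8.8}
    - {"x":-0.6,"y":0,"z":0.5,"rx":0,"ry":0,"rz":0,"jaw":8.8}
    - {"x":-0.6,"y":0,"z":0.5,"rx":0,"ry":0,"rz":0,"jaw":8.8}
    - {"x":-0.6,"y":0,"z":0.5,"rx":0,"ry":0,"rz":0,"jaw":8.8}

```text
clock: 9.35
tool_pos: [0.3672, 0.2414, 0.1399]
eef_rot: [0.553, 0.761, -0.2, 0.276]
contact_force: [-0.1, 0.6, 0.4]
opening: 1.005
finger_force: 0.2
```

```bash
python3 -c "
from h import *
st()"
```

```text
t 9.35 K [-41.7  -3.1 139.9] W [0.367 0.241 0.14 ] z [np.float64(0.64), np.float64(0.0), np.float64(-0.768)] y [np.float64(-0.0), np.float64(1.0), np.float64(-0.0)] F [-0.1  0.6  0.4] op 1.005 q [-0.77  0.9  -0.46  1.97  0.87  1.17 -1.56]
```

Emit:
send_rows:
  motion:
    - {"x":-0.6,"y":0,"z":0.5,"rx":0,"ry":0,"rz":0,"jaw":8.8}
    - {"x":-0.6,"y":0,"z":0.5,"rx":0,"ry":0,"rz":0,"jaw":8.8}
    - {"x":-0.6,"y":0,"z":0.5,"rx":0,"ry":0,"rz":0,"jaw":8.8}
    - {"x":-0.6,"y":0,"z":0.5,"rx":0,"ry":0,"rz":0,"jaw":8.8}
    - {"x":0,"y":0,"z":0,"rx":0,"ry":0,"rz":0,"jaw":8.8}

```text
clock: 9.85
tool_pos: [0.3771, 0.2105, 0.1401]
eef_rot: [0.553, 0.76, -0.201, 0.276]
contact_force: [0.2, -0.1, 0.9]
opening: 0.999
finger_force: 0.0
```

```bash
python3 -c "
from h import *
st()
snap('side','side4')
b=cv2.imread('pics/side4.png')[170:390,190:400]
cv2.imwrite('pics/c4.png',cv2.resize(b,None,fx=2.6,fy=2.6,interpolation=2))
"
```

```text
t 9.85 K [ -9.3  -3.2 140.1] W [0.377 0.21  0.14 ] z [np.float64(0.642), np.float64(-0.001), np.float64(-0.767)] y [np.float64(0.002), np.float64(1.0), np.float64(-0.0)] F [ 0.2 -0.1  0.9] op 0.999 q [-0.73  0.89 -0.45  2.03  0.91  1.14 -1.57]
```

View pics/c4.png

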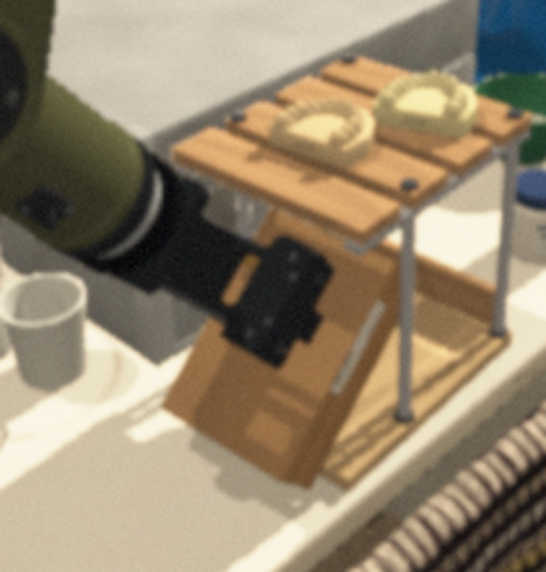

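Caught mid-fall: the carton is leaning about 40° over the board, between the rods. I back away and look.

Emit:
send_rows:
  motion:
    - {"x":1.2,"y":0,"z":-1.0,"rx":0,"ry":0,"rz":0,"jaw":8.8}
    - {"x":1.5,"y":0,"z":-1.3,"rx":0,"ry":0,"rz":0,"jaw":8.8}
    - {"x":1.5,"y":0,"z":-1.3,"rx":0,"ry":0,"rz":0,"jaw":8.8}
    - {"x":1.5,"y":0,"z":-1.3,"rx":0,"ry":0,"rz":0,"jaw":8.8}
    - {"x":1.5,"y":0,"z":-1.3,"rx":0,"ry":0,"rz":0,"jaw":8.8}

```text
clock: 10.4
tool_pos: [0.3461, 0.3052, 0.1412]
eef_rot: [0.552, 0.761, -0.2, 0.275]
contact_force: [0.0, -0.6, -0.1]
opening: 0.998
finger_force: 0.0
```

Emit:
send_rows:
  motion:
    - {"x":1.3,"y":0,"z":1.5,"rx":0,"ry":0,"rz":0,"jaw":8.8}
    - {"x":1.3,"y":0,"z":1.5,"rx":0,"ry":0,"rz":0,"jaw":8.8}
    - {"x":1.3,"y":0,"z":1.5,"rx":0,"ry":0,"rz":0,"jaw":8.8}
    - {"x":1.3,"y":0,"z":1.5,"rx":0,"ry":0,"rz":0,"jaw":8.8}
    - {"x":1.3,"y":0,"z":1.5,"rx":0,"ry":0,"rz":0,"jaw":8.8}

```text
clock: 10.9
tool_pos: [0.3458, 0.3064, 0.041]
eef_rot: [0.552, 0.761, -0.199, 0.275]
contact_force: [-0.1, 0.4, 0.3]
opening: 0.999
finger_force: 0.0
```

```bash
python3 -c "
from h import *
st()
plan([(W(-.06,-.004,.036),ori(40)),(W(-.03,-.004,.036),ori(40))],1)
snap('side','side5')
snap('top','top5')
a=cv2.imread('pics/top5.png')[210:330,190:350]; b=cv2.imread('pics/side5.png')[180:380,200:360]
cv2.imwrite('pics/c5.png',np.hstack([cv2.resize(a,(320,240),interpolation=2),cv2.resize(b,(480,600),interpolation=2)[:600]]) if 0 else cv2.resize(b,(480,600),interpolation=2))
"
```

```text
t 10.9 K [-110.1   -3.3   41. ] W [0.346 0.306 0.041] z [np.float64(0.639), np.float64(0.001), np.float64(-0.769)] y [np.float64(-0.001), np.float64(1.0), np.float64(0.0)] F [-0.1  0.4  0.3] op 0.999 q [-0.88  1.1  -0.44  1.83  0.9   1.14 -1.66]
1 xyz [-0.59 -0.01  0.6 ] r [ 0.    -0.001  0.   ]
2 xyz [-0.59 -0.01  0.6 ] r [ 0.    -0.001  0.   ]
3 xyz [-0.59 -0.01  0.6 ] r [ 0.    -0.001  0.   ]
4 xyz [-0.59 -0.01  0.6 ] r [ 0.    -0.001  0.   ]
5 xyz [-0.59 -0.01  0.6 ] r [ 0.    -0.001  0.   ]
6 xyz [-0.59 -0.01  0.6 ] r [ 0.    -0.001  0.   ]
7 xyz [-0.77 -0.    0.64] r [-0.  0. -0.]
8 xyz [-0.77 -0.    0.64] r [-0.  0. -0.]
9 xyz [-0.77 -0.    0.64] r [-0.  0. -0.]
```

View pics/c5.png

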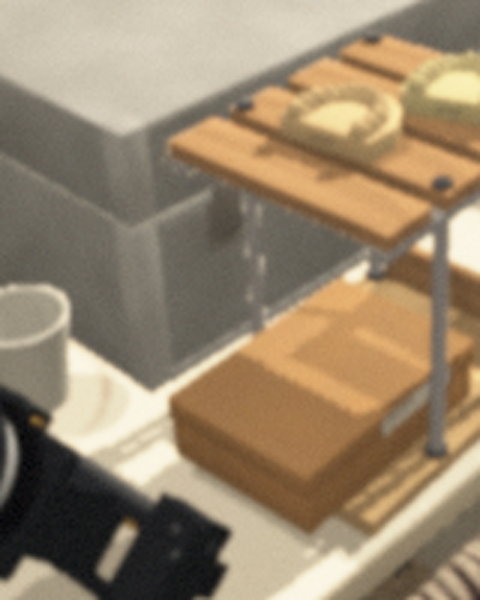

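The carton lies flat, lid up, on the board between the rods, its end overhanging the front edge at about (175,400)–(315,470) in the crop. Now the push in.

Emit:
send_rows:
  motion:
    - {"x":-0.6,"y":0,"z":0.6,"rx":0,"ry":0,"rz":0,"jaw":8.8}
    - {"x":-0.6,"y":0,"z":0.6,"rx":0,"ry":0,"rz":0,"jaw":8.8}
    - {"x":-0.6,"y":0,"z":0.6,"rx":0,"ry":0,"rz":0,"jaw":8.8}
    - {"x":-0.6,"y":0,"z":0.6,"rx":0,"ry":0,"rz":0,"jaw":8.8}
    - {"x":-0.6,"y":0,"z":0.5,"rx":0,"ry":0,"rz":0,"jaw":8.8}

```text
clock: 11.5
tool_pos: [0.3601, 0.2637, 0.0395]
eef_rot: [0.553, 0.76, -0.2, 0.276]
contact_force: [-0.2, 0.9, 0.2]
opening: 1.002
finger_force: 0.0
```

Emit:
send_rows:
  motion:
    - {"x":-0.6,"y":0,"z":0.5,"rx":0,"ry":0,"rz":0,"jaw":8.8}
    - {"x":-0.6,"y":0,"z":0.5,"rx":0,"ry":0,"rz":0,"jaw":8.8}
    - {"x":-0.3,"y":0,"z":0.25,"rx":0,"ry":0,"rz":0,"jaw":8.8}
    - {"x":-0.3,"y":0,"z":0.25,"rx":0,"ry":0,"rz":0,"jaw":8.8}
    - {"x":-0.3,"y":0,"z":0.25,"rx":0,"ry":0,"rz":0,"jaw":8.8}

```text
clock: 12.0
tool_pos: [0.368, 0.2392, 0.039]
eef_rot: [0.553, 0.761, -0.2, 0.275]
contact_force: [-0.1, 2.1, 1.2]
opening: 0.998
finger_force: 0.9
```

Emit:
send_rows:
  motion:
    - {"x":-0.3,"y":0,"z":0.25,"rx":0,"ry":0,"rz":0,"jaw":8.8}
    - {"x":-0.3,"y":0,"z":0.25,"rx":0,"ry":0,"rz":0,"jaw":8.8}
    - {"x":-0.3,"y":0,"z":0.25,"rx":0,"ry":0,"rz":0,"jaw":8.8}
    - {"x":-0.3,"y":0,"z":0.25,"rx":0,"ry":0,"rz":0,"jaw":8.8}
    - {"x":-0.3,"y":0,"z":0.25,"rx":0,"ry":0,"rz":0,"jaw":8.8}

```text
clock: 12.5
tool_pos: [0.3742, 0.2198, 0.0391]
eef_rot: [0.553, 0.761, -0.2, 0.276]
contact_force: [-1.0, 1.4, 0.3]
opening: 1.002
finger_force: 0.8
```

```bash
python3 -c "
from h import *
st()"
```

```text
t 12.5 K [-19.   -3.1  39.1] W [0.374 0.22  0.039] z [np.float64(0.64), np.float64(-0.0), np.float64(-0.768)] y [np.float64(0.0), np.float64(1.0), np.float64(0.0)] F [-1.   1.4  0.3] op 1.002 q [-0.78  1.08 -0.38  2.    1.03  1.02 -1.72]
```

Emit:
send_rows:
  motion:
    - {"x":-0.3,"y":0,"z":0.25,"rx":0,"ry":0,"rz":0,"jaw":8.8}
    - {"x":-0.3,"y":0,"z":0.25,"rx":0,"ry":0,"rz":0,"jaw":8.8}
    - {"x":-0.3,"y":0,"z":0.25,"rx":0,"ry":0,"rz":0,"jaw":8.8}
    - {"x":-0.3,"y":0,"z":0.25,"rx":0,"ry":0,"rz":0,"jaw":8.8}
    - {"x":-0.3,"y":0,"z":0.25,"rx":0,"ry":0,"rz":0,"jaw":8.8}

```text
clock: 13.0
tool_pos: [0.3802, 0.2012, 0.0391]
eef_rot: [0.553, 0.761, -0.2, 0.276]
contact_force: [0.5, 2.3, 0.7]
opening: 0.997
finger_force: 0.8
```

Emit:
send_rows:
  motion:
    - {"x":-0.3,"y":0,"z":0.25,"rx":0,"ry":0,"rz":0,"jaw":8.8}
    - {"x":-0.3,"y":0,"z":0.25,"rx":0,"ry":0,"rz":0,"jaw":8.8}
    - {"x":-0.3,"y":0,"z":0.25,"rx":0,"ry":0,"rz":0,"jaw":8.8}
    - {"x":-0.2,"y":0,"z":0.17,"rx":0,"ry":0,"rz":0,"jaw":8.8}
    - {"x":-0.1,"y":0,"z":0.08,"rx":0,"ry":0,"rz":0,"jaw":8.8}

```text
clock: 13.5
tool_pos: [0.385, 0.1863, 0.0392]
eef_rot: [0.553, 0.761, -0.2, 0.276]
contact_force: [-0.2, 1.5, 0.2]
opening: 0.998
finger_force: 0.7
```

```bash
python3 -c "
from h import *
st()"
```

```text
t 13.5 K [16.2 -3.1 39.2] W [0.385 0.186 0.039] z [np.float64(0.641), np.float64(-0.0), np.float64(-0.768)] y [np.float64(0.0), np.float64(1.0), np.float64(-0.0)] F [-0.2  1.5  0.2] op 0.998 q [-0.74  1.07 -0.36  2.06  1.09  0.98 -1.74]
```

Emit:
send_rows:
  motion:
    - {"x":-0.15,"y":0,"z":0.13,"rx":0,"ry":0,"rz":0,"jaw":8.8}
    - {"x":-0.15,"y":0,"z":0.13,"rx":0,"ry":0,"rz":0,"jaw":8.8}
    - {"x":-0.15,"y":0,"z":0.13,"rx":0,"ry":0,"rz":0,"jaw":8.8}
    - {"x":-0.08,"y":0,"z":0.07,"rx":0,"ry":0,"rz":0,"jaw":8.8}
    - {"x":0,"y":0,"z":0,"rx":0,"ry":0,"rz":0,"jaw":8.8}

```text
clock: 14.0
tool_pos: [0.3869, 0.1811, 0.0389]
eef_rot: [0.553, 0.761, -0.199, 0.275]
contact_force: [-0.9, 4.6, 2.1]
opening: 0.999
finger_force: 2.3
```

Emit:
send_rows:
  motion:
    - {"x":-0.08,"y":0,"z":0.07,"rx":0,"ry":0,"rz":0,"jaw":8.8}
    - {"x":-0.08,"y":0,"z":0.07,"rx":0,"ry":0,"rz":0,"jaw":8.8}
    - {"x":0,"y":0,"z":0,"rx":0,"ry":0,"rz":0,"jaw":8.8}
    - {"x":0,"y":0,"z":0,"rx":0,"ry":0,"rz":0,"jaw":8.8}
    - {"x":0,"y":0,"z":0,"rx":0,"ry":0,"rz":0,"jaw":8.8}

```text
clock: 14.5
tool_pos: [0.387, 0.1807, 0.0386]
eef_rot: [0.553, 0.762, -0.198, 0.274]
contact_force: [-4.0, 7.8, 4.6]
opening: 0.996
finger_force: 4.4
```

```bash
python3 -c "
from h import *
st()"
```

```text
t 14.5 K [22.1 -2.9 38.6] W [0.387 0.181 0.039] z [np.float64(0.637), np.float64(0.001), np.float64(-0.771)] y [np.float64(-0.002), np.float64(1.0), np.float64(0.0)] F [-4.   7.8  4.6] op 0.996 q [-0.73  1.07 -0.35  2.07  1.11  0.97 -1.75]
```

Emit:
send_rows:
  motion:
    - {"x":-0.1,"y":0,"z":0.08,"rx":0,"ry":0,"rz":0,"jaw":8.8}
    - {"x":0,"y":0,"z":0,"rx":0,"ry":0,"rz":0,"jaw":8.8}
    - {"x":0,"y":0,"z":0,"rx":0,"ry":0,"rz":0,"jaw":8.8}
    - {"x":0.3,"y":0,"z":-0.25,"rx":0,"ry":0,"rz":0,"jaw":8.8}
    - {"x":0.6,"y":0,"z":-0.5,"rx":0,"ry":0,"rz":0,"jaw":8.8}

```text
clock: 15.0
tool_pos: [0.3848, 0.1868, 0.0394]
eef_rot: [0.553, 0.76, -0.201, 0.276]
contact_force: [-0.4, 0.0, 0.1]
opening: 1.0
finger_force: 0.0
```

Emit:
send_rows:
  motion:
    - {"x":1.5,"y":0,"z":-1.3,"rx":0,"ry":0,"rz":0,"jaw":8.8}
    - {"x":2,"y":0,"z":-2,"rx":0,"ry":0,"rz":0,"jaw":8.8}
    - {"x":2,"y":0,"z":-2,"rx":0,"ry":0,"rz":0,"jaw":8.8}
    - {"x":2,"y":0,"z":-2,"rx":0,"ry":0,"rz":0,"jaw":8.8}
    - {"x":2,"y":0,"z":-2,"rx":0,"ry":0,"rz":0,"jaw":8.8}

```text
clock: 15.5
tool_pos: [0.3434, 0.314, 0.0497]
eef_rot: [0.553, 0.76, -0.201, 0.276]
contact_force: [1.0, 0.7, 0.2]
opening: 0.999
finger_force: 0.0
```

```bash
python3 -c "
from h import *
st()
snap('side','side6')
snap('top','top6')
a=cv2.imread('pics/top6.png')[180:330,190:440]; b=cv2.imread('pics/side6.png')[180:360,220:420]
cv2.imwrite('pics/c6.png',np.vstack([cv2.resize(a,(400,240),interpolation=2),cv2.resize(b,(400,360),interpolation=2)]))
"
```

```text
t 15.5 K [-118.1   -3.2   49.7] W [0.343 0.314 0.05 ] z [np.float64(0.642), np.float64(-0.001), np.float64(-0.766)] y [np.float64(0.001), np.float64(1.0), np.float64(-0.001)] F [1.  0.7 0.2] op 0.999 q [-0.89  1.09 -0.44  1.82  0.87  1.17 -1.64]
```

View pics/c6.png

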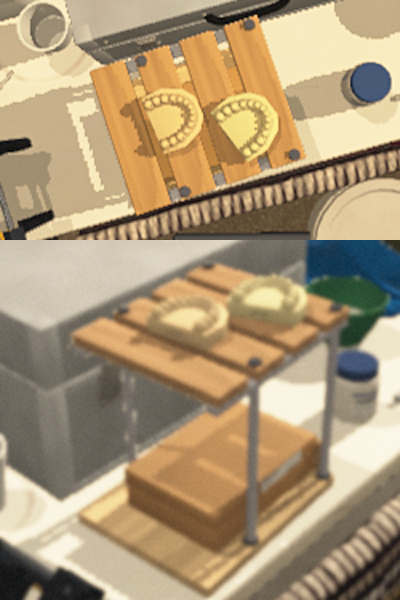

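The carton lies flat, lid up, fully in and square against the stop (its end runs (128,480)–(215,545), parallel to the board edge). The casts, jar and cup are where they were.

```bash
python3 -c "
from plant import *
print(finish_job())"
```

```text
the job is handed in; nothing more can be done
None
```

The carton is put away: it lies flat, lid up, pushed in square against the rack's back stop, with the casts, jar and cup left where they were. The job was handed in at about 15.5 s on the robot's clock.

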